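# Raise the screw jack by one turn of its hand wheel

### The arm

A 6-joint arm with a two-finger parallel gripper is mounted at the origin on a cart in front of the work surface, level with it; the furniture and walls round the work are solid. World frame = base frame: x ahead of the robot, y to its left, z up, the work surface at z = 0. Lengths are in mm, angles in rad, forces in N, time in s.
With the tool pointing down it reaches from about 300 to 775 mm from the base axis. Payload 14.6 kg.
Tool frame: the origin (TCP) lies at the centre of the arm's flange, where the gripper is bolted on; the fingertips stand 199 mm ahead of it and the grasp point (between the pads) lies 180 mm ahead of it; z points along the fingers, y is the line along which they close (so a half turn about z gives the same grasp; the last joint's range is limited). The gripper opens to 94 mm and grips with 3 to 60 N. Pads are 16 mm wide; open, the fingers measure 119 mm over their backs; the gripper's body (75 mm by 177 mm) begins 78 mm behind the grasp point.
Start: joints at [-1.369, 0.3, 1.521, -0, 1.321, -0.067], TCP at [146.06, -530.243, 404.646] pointing down, gripper open.
Joint ranges: [-3.03, 3.03], [-0.79, 2.21], [0.23, 2.52], [-1.04, 4.18], [0, 3.07], [-2.55, 2.55]. Speed limits (rad/s): [2.22, 2.22, 2.57, 3.14, 3.14, 3.14].

### API

Orientations are given as [roll, pitch, yaw] about the fixed x, y, z axes, in that order (R = Rz(yaw) Ry(pitch) Rx(roll)).
In Python, from cell import manip, optics, workorder gives the robot as it stands.
- The arm moves only by the tool step_arm, never from a script. Its argument "increments" is a list that holds one entry, the list of rows, each a list of 7 numbers: the turn, a rotation vector about the tool's x, y, z as a fraction of full scale, then the shift along the tool's x, y, z as a fraction of full scale, then the closure, from -1 (fully open) to 1 (shut). In form: [[[wx, wy, wz, tx, ty, tz, fingers], ...]]. A call has 1 to 5 rows; each row shifts and turns the commanded pose from where the row before left it, along the tool's axes as they then stand; what a row does not reach is not made up. Full scale, the value 1, is 40 mm for a shift and 45 degrees for a turn. A row lasts 1/10 s, in which the tool goes at most 50 mm and 8.59 degrees, less where a joint would pass 70% of its speed; a pose out of reach is approached as far as the arm can. A call with a number of a shift or a turn outside -1 to 1 is refused whole. A call with a gripper value outside its range is refused whole. The fingers move at their own pace and stop on an object; "newtons" is the grip in N (left out, the last holds). Time passes only in rows, so rows that do not move let the fingers close. It gives the time, the measured TCP pose, the force, the opening and the grip force at its end, in the units of the state.
- manip.read_state(): the state, without advancing time (a new reading comes with each control period).
- optics.camera(name): name is "scene" or "top" or "wrist"; returns a dict with "frame" (420x560x3 uint8, red, green, blue), "range_z" (420x560 float32, mm along the optical axis (not along the pixel's ray), 0 where there is no reading), "mtx" (3x3 intrinsics, pixels), "distortion" ([k1, k2, p1, p2, k3] as OpenCV has them; the pictures are not rectified), "cam_to_world" (4x4, takes a point from camera to world coordinates). Camera axes: x right, y down, z forward; pixel columns grow to the right and rows downward; lengths in mm; the calibration is good to about 2 mm. A picture is of the moment at which its call begins.
- workorder.sign_off(): hands the job in; it is judged then, once.
The state is a dict: "clock": time; "joints": joint angles; "qd": joint speeds; "effort": joint torques, N m; "eef_pos": TCP position; "eef_rot": TCP orientation; "wrist_force": force on the tool from outside, world axes, zero at the start; "moment": the same for the moment, N m; "finger_gap": finger opening in mm; "finger_force": force on a finger pad.
Only numpy, scipy, OpenCV 4.12 (cv2) and the standard library are available. Lean on these libraries where they do the work, as an engineer would, in place of code of your own. Each camera call takes 0.05 s, during which the arm holds its last target. There are 200 camera calls.

### The job

Raise the screw jack on the bench by exactly one turn of its hand wheel: with the fingertips or the outside of the fingers, push the wheel's upright handle round clockwise (seen from above), once, until it stands at the jack's pointer again, and do not run on past it or start off the wrong way. Only push: do not pinch or force the handle, and do not shift or pick up the bolt, the tape measure or the canister that stand around. Take the hand away when the wheel is set.

Things in the scene. Friction and masses are not known exactly. Their poses are not given: they have to be found in the camera images.
- jack: The screw jack's round grey foot, 170 mm across and 42 mm high with its column, bolted to the bench. Origin: centre of its underside, on the vertical axis of the hand wheel; z is up; its own x axis points to the pointer. It may face any way. A flat steel pad 32 mm across on the spindle stands at the centre of the wheel, top 92 mm above the bench at the start; it rises 6 mm a turn.
- pointer (a point): The fixed pointer: a small upright aluminium plate at the edge of the jack's foot, 18 mm wide, top 54 mm above the bench, outside the wheel's rim and lower than its top. The point is the inner end of its nose, 82 mm from the wheel's axis.
- handle (a point): The wheel's only handle: an upright black round grip 24 mm thick, standing on the rim of the aluminium hand wheel (144 mm across the outside of the rim, three spokes, rim top 60 mm above the bench). The grip's full thickness runs from 71 to 103 mm above the bench, its top is at 113 mm. The point is on the grip's centre line, 88 mm above the bench and 65 mm from the wheel's axis. At the start the handle stands in line with the pointer, and the wheel turns on a vertical axis.
- jack_wheel (a joint): The hand wheel's angle in rad: 0 at the start (handle at the pointer), growing as the wheel turns clockwise seen from above; 6.283 after one turn. It needs about 4 to 5 N of push at the handle, and stays where it is left.
- bolt: Loose hex bolt standing on its head behind the jack (far from the robot), 27 mm across, 62 mm high. Origin: centre of its underside. A bystander.
- tape: Loose tape measure to the left of the jack, 38 x 77 x 64 mm high. Origin: centre of its underside. A bystander.
- canister: Loose round canister to the right of the jack, 60 mm across, 86 mm high. Origin: centre of its underside. A bystander.

How it is judged (in metres and radians):
On the way:
1. the wheel has been pushed clockwise past half a turn (value of joint jack_wheel between 3.14 and 5.5 rad).
At the end, for the whole second after the job is handed in: The wheel has been turned clockwise through one full turn, to within 0.15 rad (about 10 mm at the handle) of the pointer, and is at rest; bolt, tape measure and canister are within 15 mm of where they were (value of joint jack_wheel between 6.133 and 6.433 rad and velocity of joint jack_wheel between -0.05 and 0.05 rad/s and distance of each of bolt, tape, canister from where it was at the start of the episode below 0.015 m); the robot touches nothing.
It fails at once if the wheel was run on well past the pointer (more than 0.4 rad) (value of joint jack_wheel above 6.683 rad).
It fails at once if the wheel was turned the wrong way (more than 0.4 rad) (value of joint jack_wheel below -0.4 rad).
It fails at once if the handle was pinched or forced (over 30 N between fingers and jack) (contact force between the fingers and jack above 30 N).
It fails at once if the bolt, tape measure or canister was shifted or picked up (15 mm) (distance of any of bolt, tape, canister from where it was at the start of the episode above 0.015 m).
It also fails if it takes over 54 s, if anything falls off the work surface, if the arm or the gripper's body presses on something with over 40 N, if the wrist force passes 120 N, or if a joint passes its speed limit or range.

## Working session

There is one attempt and no reset: what is moved stays moved. The work goes in short steps, Python scripts to look and compute and a tool call to move; the robot and the scene stay as the last step left them, time stands still between calls to the robot, and variables do not carry over. Pictures are saved under pics/ and viewed, at most 10 in all, crops included, and the job is handed in when it is done.

Besides the shell and the picture viewer there is one more tool, called after "Emit:" as name([rows], argument=value, ...), one row to a line, values as JSON. step_arm: Moves the arm, as the interface text tells. Its arguments: {"type":"object","properties":{"increments":{"type":"array","items":{"type":"array","items":{"type":"array","items":{"type":"number"}}}},"newtons":{"type":"number"}},"required":["increments"]}

```bash
ls; mkdir -p pics; python3 - <<'E'
from cell import manip, optics
import cv2,numpy as np
s=manip.read_state();print(s)
for n in("top","scene"):
    c=optics.camera(n);np.savez("pics/%s.npz"%n,**c);cv2.imwrite("pics/%s.png"%n,c["frame"][:,:,::-1]);print(n,c["cam_to_world"].round(2).tolist(),c["mtx"].tolist(),c["distortion"])
E
```

```text
pics
{'clock': 0.0, 'joints': array([-1.36859252e+00,  3.00465137e-01,  1.52159114e+00, -1.73202244e-05,
        1.32070394e+00, -6.66144097e-02]), 'qd': array([ 1.35038661e-04,  6.90145166e-05, -1.51063332e-03, -1.27073189e-03,
       -7.72374535e-05,  1.43868318e-03]), 'effort': array([-3.67568151e-03, -5.31814563e+01, -3.52741063e+01,  7.06866989e-02,
        2.43681466e-02, -1.27103090e-04]), 'eef_pos': array([ 146.05680538, -530.21447056,  404.08521303]), 'eef_rot': array([-3.14042656e+00, -6.09802170e-05,  2.68822480e-01]), 'wrist_force': array([-1.08263355, -0.23728555,  0.17976913]), 'moment': array([ 0.04266687,  0.03007257, -0.0049298 ]), 'finger_force': 0.0, 'finger_gap': 93.70940876028224}
top [[0.0, -0.99, 0.17, 420.31], [-1.0, 0.0, 0.03, -6.89], [-0.03, -0.17, -0.99, 907.36], [0.0, 0.0, 0.0, 1.0]] [[379.9066811765019, 0.0, 278.95090024196827], [0.0, 379.9066811765019, 209.08705284487948], [0.0, 0.0, 1.0]] [0.00779961 0.         0.         0.         0.        ]
scene [[-0.79, -0.25, 0.56, -60.07], [-0.62, 0.34, -0.71, 774.73], [-0.01, -0.91, -0.42, 526.95], [0.0, 0.0, 0.0, 1.0]] [[504.33360021189776, 0.0, 277.409605140282], [0.0, 504.33360021189776, 209.754245320947], [0.0, 0.0, 1.0]] [-0.11681465  0.          0.          0.          0.        ]
```

View pics/top.png

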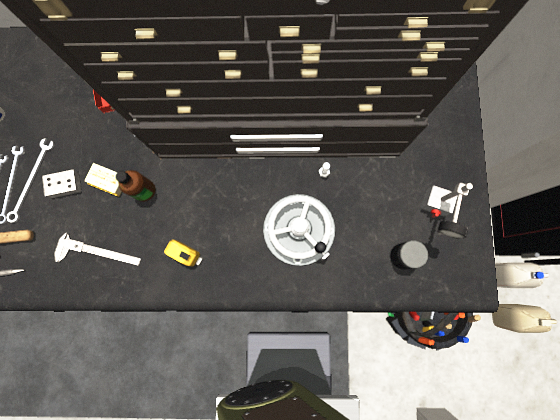

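View pics/scene.png

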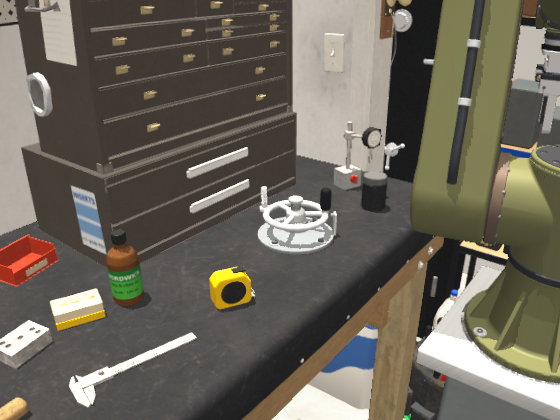

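The top view shows the jack hub at about (299,228), black handle (321,247), bolt (325,170), canister (411,255) and tape (182,252). The scene view confirms the layout; a chest stands behind the jack.

```bash
cat > h.py <<'E'
import numpy as np,cv2
def load(n): return dict(np.load("pics/%s.npz"%n))
def ray(c,uv,z):
    p=cv2.undistortPoints(np.array([[uv]],float),c["mtx"],c["distortion"])[0,0]
    T=c["cam_to_world"];d=T[:3,:3]@[p[0],p[1],1];o=T[:3,3]
    return o+d*(z-o[2])/d[2]
def cloud(c):
    h,w=c["range_z"].shape;g=np.mgrid[0:h,0:w][::-1].reshape(2,-1).T.astype(float)
    p=cv2.undistortPoints(g[:,None],c["mtx"],c["distortion"])[:,0]
    P=np.c_[p,np.ones(len(p))]*c["range_z"].reshape(-1,1)
    return (P@c["cam_to_world"][:3,:3].T+c["cam_to_world"][:3,3]).reshape(h,w,3)
E
python3 - <<'E'
from h import *
c=load("top");W=cloud(c);f=c["frame"].astype(int);g=f.max(2)
def sub(u0,u1,v0,v1,m):
    k=np.zeros(g.shape,bool);k[v0:v1,u0:u1]=True;return k&m
Z=W[...,2]
k=sub(308,334,235,260,(g<60)&(Z>85));v,u=np.nonzero(k);print("handle",u.mean(),v.mean(),k.sum(),W[k].mean(0),W[k].max(0))
k2=k&(Z>105);v,u=np.nonzero(k2);print("handle top",k2.sum(),W[k2].mean(0),ray(c,(u.mean(),v.mean()),111))
k=sub(285,315,215,242,(Z>84)&(Z<100));v,u=np.nonzero(k);print("pad",k.sum(),W[k].mean(0),np.ptp(W[k],0),ray(c,(u.mean(),v.mean()),92))
k=sub(255,345,185,275,(Z>50)&(Z<66));P=W[k][:,:2].astype(np.float32);print("rim",cv2.minEnclosingCircle(P))
for n,(a,b,d,e,lo,hi) in dict(bolt=(315,335,158,182,25,80),can=(390,432,235,275,70,100),tape=(160,205,235,270,45,75)).items():
    k=sub(a,b,d,e,(Z>lo)&(Z<hi));print(n,k.sum(),W[k].min(0).round(),W[k].max(0).round(),W[k].mean(0).round())
k=sub(200,400,130,165,Z>20);print("chest min x",np.percentile(W[k][:,0],[0,1,5]),W[k][:,2].max())
k=sub(200,400,100,300,Z>150);print("chest high x",W[k].min(0))
k=sub(425,475,180,240,Z>20);print("stand",W[k].min(0),W[k].max(0))
E
```

```text
handle 319.859649122807 247.56140350877192 57 [475.25144555 -71.78269908 109.51334206] [486.99986373 -61.66165099 112.97694926]
handle top 53 [475.52682111 -71.84739232 109.96878281] [475.45016797 -71.76568659 111.        ]
pad 174 [525.06366118 -29.36928299  91.77485946] [30.67564699 30.32518097  7.98048107] [525.02102384 -29.36418439  92.        ]
rim ((518.4555053710938, -35.59746551513672), 80.14068603515625)
bolt 61 [658. -99.  25.] [673. -84.  64.] [664. -91.  53.]
can 653 [ 434. -303.   70.] [ 491. -244.   90.] [ 462. -272.   86.]
tape 481 [441. 206.  45.] [497. 276.  67.] [467. 239.  58.]
chest min x [420.30680874 695.89095032 696.64514734] 907.3560466738055
chest high x [ 420.30680874 -235.96667693  150.07458717]
stand [ 420.30680874 -389.13803925   20.00625445] [619.69064768  -6.88931482 907.35604667]
```

Checks: handle to axis 65.2 mm (given 65), pad top 92 mm and canister top 86 mm all agree. The axis is at (525,-29) and the handle at (475.5,-72). I will use closed fingers at constant yaw 0, coming down behind the handle near (504,-100).

Emit:
step_arm([
  [[0, 0, 0.171, 0, 0, 0, 1], [0, 0, 0.171, 0, 0, 0, 1], [0, 0, 0, 0.75, -0.9, 0, 1], [0, 0, 0, 0.75, -0.9, 0, 1], [0, 0, 0, 0.75, -0.9, 0, 1]],
], newtons=5)

```text
clock: 0.6
eef_pos: [236.6, -420.9, 404.2]
eef_rot: [-3.141, 0.0, -0.001]
wrist_force: [0.7, -0.5, -0.5]
finger_gap: 57.6
finger_force: 0.0
```

Emit:
step_arm([
  [[0, 0, 0, 0.75, -0.9, 0, 1], [0, 0, 0, 0.75, -0.9, 0, 1], [0, 0, 0, 0.75, -0.9, 0, 1], [0, 0, 0, 0.75, -0.9, 0, 1], [0, 0, 0, 0.75, -0.9, 0, 1]],
])

```text
clock: 1.1
eef_pos: [386.8, -240.4, 404.6]
eef_rot: [-3.142, 0.0, 0.0]
wrist_force: [0.3, -1.4, 0.5]
finger_gap: 17.2
finger_force: 0.0
```

Emit:
step_arm([
  [[0, 0, 0, 0.75, -0.9, 0, 1], [0, 0, 0, 0.75, -0.9, 0, 1], [0, 0, 0, 0.75, -0.9, 0, 1], [0, 0, 0, 0.67, -0.8, 0, 1], [0, 0, 0, 0, 0, 0, 1]],
])

```text
clock: 1.6
eef_pos: [504.6, -99.0, 404.1]
eef_rot: [-3.141, 0.001, 0.004]
wrist_force: [-0.4, -0.6, 0.9]
finger_gap: 0.2
finger_force: 0.0
```

Emit:
step_arm([
  [[0, 0, 0, 0, 0, 0.9, 1], [0, 0, 0, 0, 0, 0.9, 1], [0, 0, 0, 0, 0, 0.7, 1], [0, 0, 0, 0, 0, 0.55, 1], [0, 0, 0, 0, 0, 0, 1]],
])

```text
clock: 2.1
eef_pos: [501.9, -102.5, 280.0]
eef_rot: [-3.14, 0.005, -0.0]
wrist_force: [0.3, -0.6, 0.8]
finger_gap: 0.3
finger_force: 0.0
```

```bash
python3 - <<'E'
from cell import optics
import cv2,numpy as np
a=optics.camera("top")["frame"][150:290,220:360];b=optics.camera("scene")["frame"][130:270,230:400]
cv2.imwrite("pics/d.png",np.hstack([cv2.resize(x,None,fx=2.5,fy=2.5) for x in(a,b)])[:,:,::-1])
# pusher path table: handle swept angle -> pusher centre
ax=np.array([525,-29.4])
for t in range(0,361,15):
    p=np.deg2rad(-139.4-t);h=ax+65*np.array([np.cos(p),np.sin(p)]);d=np.array([np.sin(p),-np.cos(p)])
    c=h-12*d-np.array([8*np.tanh(3*d[0]),12.5*np.tanh(3*d[1])])
    print(t,c.round(),np.hypot(*(c-ax)).round())
E
```

```text
0 [491. -93.] 72.0
15 [478. -81.] 69.0
30 [467. -66.] 68.0
45 [457. -49.] 70.0
60 [454. -32.] 71.0
75 [457. -15.] 69.0
90 [466.   0.] 66.0
105 [478.  13.] 63.0
120 [493.  26.] 64.0
135 [510.  39.] 70.0
150 [527.  45.] 75.0
165 [544.  43.] 75.0
180 [559.  34.] 72.0
195 [572.  22.] 69.0
210 [583.   7.] 68.0
225 [593. -10.] 70.0
240 [596. -27.] 71.0
255 [593. -44.] 69.0
270 [584. -59.] 66.0
285 [572. -72.] 63.0
300 [557. -85.] 64.0
315 [540. -98.] 70.0
330 [ 523. -104.] 75.0
345 [ 506. -101.] 75.0
360 [491. -93.] 72.0
```

View pics/d.png

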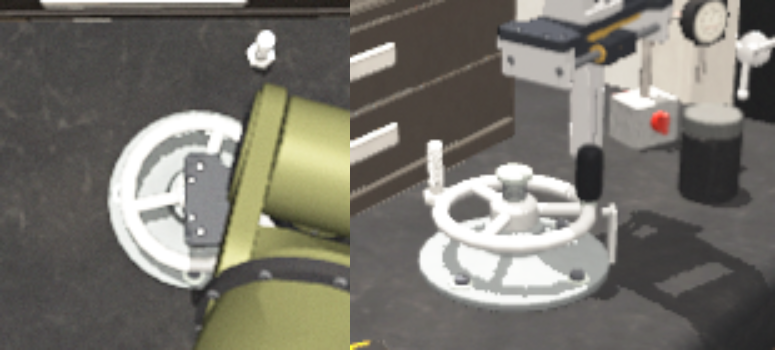

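The left view shows the fingers hidden behind the arm at about (205,200). In the right view they stand just behind the black grip at (590,170), overlapping its height.

Emit:
step_arm([
  [[0, 0, 0, -0.12, -0.1, 0, 1], [0, 0, 0, -0.12, -0.1, 0, 1], [0, 0, 0, -0.12, -0.11, 0, 1], [0, 0, 0, -0.12, -0.11, 0, 1], [0, 0, 0, -0.12, -0.11, 0, 1]],
])

```text
clock: 2.7
eef_pos: [478.5, -80.6, 283.2]
eef_rot: [3.141, -0.001, 0.0]
wrist_force: [3.0, -2.0, 0.4]
finger_gap: 0.5
finger_force: 1.7
```

Emit:
step_arm([
  [[0, 0, 0, -0.12, -0.15, 0, 1], [0, 0, 0, -0.115, -0.15, 0, 1], [0, 0, 0, -0.105, -0.16, 0, 1], [0, 0, 0, -0.1, -0.17, 0, 1], [0, 0, 0, -0.09, -0.17, 0, 1]],
])

```text
clock: 3.2
eef_pos: [457.2, -48.4, 282.6]
eef_rot: [3.141, 0.0, 0.0]
wrist_force: [2.9, -4.2, -0.4]
finger_gap: 0.5
finger_force: 2.0
```

Emit:
step_arm([
  [[0, 0, 0, -0.04, -0.17, 0, 1], [0, 0, 0, -0.03, -0.17, 0, 1], [0, 0, 0, 0, -0.17, 0, 1], [0, 0, 0, 0.03, -0.17, 0, 1], [0, 0, 0, 0.04, -0.17, 0, 1]],
])

```text
clock: 3.7
eef_pos: [457.4, -14.5, 282.5]
eef_rot: [3.141, 0.001, 0.0]
wrist_force: [1.9, -4.8, -1.4]
finger_gap: 0.4
finger_force: 2.2
```

Emit:
step_arm([
  [[0, 0, 0, 0.08, -0.15, 0, 1], [0, 0, 0, 0.09, -0.15, 0, 1], [0, 0, 0, 0.105, -0.14, 0, 1], [0, 0, 0, 0.12, -0.13, 0, 1], [0, 0, 0, 0.12, -0.13, 0, 1]],
])

```text
clock: 4.2
eef_pos: [478.5, 13.5, 282.5]
eef_rot: [-3.142, 0.001, 0.0]
wrist_force: [-2.8, -3.1, -0.2]
finger_gap: 0.7
finger_force: 1.7
```

Emit:
step_arm([
  [[0, 0, 0, 0.15, -0.13, 0, 1], [0, 0, 0, 0.15, -0.13, 0, 1], [0, 0, 0, 0.16, -0.13, 0, 1], [0, 0, 0, 0.17, -0.13, 0, 1], [0, 0, 0, 0.17, -0.13, 0, 1]],
])

```text
clock: 4.7
eef_pos: [510.7, 39.4, 282.5]
eef_rot: [3.142, 0.0, 0.0]
wrist_force: [-4.2, -3.1, -0.2]
finger_gap: 0.6
finger_force: 2.0
```

Emit:
step_arm([
  [[0, 0, 0, 0.17, -0.08, 0, 1], [0, 0, 0, 0.17, -0.05, 0, 1], [0, 0, 0, 0.17, -0.01, 0, 1], [0, 0, 0, 0.17, 0.02, 0, 1], [0, 0, 0, 0.17, 0.02, 0, 1]],
])

```text
clock: 5.2
eef_pos: [544.6, 43.3, 282.4]
eef_rot: [-3.141, 0.001, 0.0]
wrist_force: [-4.8, -1.7, 0.4]
finger_gap: 0.5
finger_force: 2.1
```

Emit:
step_arm([
  [[0, 0, 0, 0.15, 0.08, 0, 1], [0, 0, 0, 0.15, 0.09, 0, 1], [0, 0, 0, 0.14, 0.11, 0, 1], [0, 0, 0, 0.13, 0.12, 0, 1], [0, 0, 0, 0.13, 0.12, 0, 1]],
])

```text
clock: 5.7
eef_pos: [572.5, 21.9, 282.5]
eef_rot: [-3.142, 0.0, 0.0]
wrist_force: [-3.7, 2.0, -1.1]
finger_gap: 0.5
finger_force: 1.7
```

Emit:
step_arm([
  [[0, 0, 0, 0.12, 0.15, 0, 1], [0, 0, 0, 0.11, 0.15, 0, 1], [0, 0, 0, 0.105, 0.16, 0, 1], [0, 0, 0, 0.1, 0.17, 0, 1], [0, 0, 0, 0.09, 0.17, 0, 1]],
])

```text
clock: 6.2
eef_pos: [593.5, -10.3, 282.7]
eef_rot: [-3.142, -0.0, 0.0]
wrist_force: [-2.8, 4.3, 0.3]
finger_gap: 0.3
finger_force: 2.0
```

Emit:
step_arm([
  [[0, 0, 0, 0.04, 0.17, 0, 1], [0, 0, 0, 0.03, 0.17, 0, 1], [0, 0, 0, 0, 0.17, 0, 1], [0, 0, 0, -0.03, 0.17, 0, 1], [0, 0, 0, -0.04, 0.17, 0, 1]],
])

```text
clock: 6.7
eef_pos: [593.2, -44.2, 282.6]
eef_rot: [-3.141, -0.0, 0.0]
wrist_force: [-1.2, 5.8, -1.4]
finger_gap: 0.7
finger_force: 2.3
```

Emit:
step_arm([
  [[0, 0, 0, -0.08, 0.15, 0, 1], [0, 0, 0, -0.09, 0.15, 0, 1], [0, 0, 0, -0.105, 0.14, 0, 1], [0, 0, 0, -0.12, 0.13, 0, 1], [0, 0, 0, -0.12, 0.13, 0, 1]],
])

```text
clock: 7.2
eef_pos: [572.7, -72.2, 282.9]
eef_rot: [-3.142, -0.002, 0.0]
wrist_force: [4.5, 2.3, 0.0]
finger_gap: 0.6
finger_force: 2.0
```

Emit:
step_arm([
  [[0, 0, 0, -0.15, 0.13, 0, 1], [0, 0, 0, -0.15, 0.13, 0, 1], [0, 0, 0, -0.16, 0.13, 0, 1], [0, 0, 0, -0.17, 0.13, 0, 1], [0, 0, 0, -0.17, 0.13, 0, 1]],
])

```text
clock: 7.7
eef_pos: [540.1, -98.2, 282.8]
eef_rot: [-3.142, -0.001, 0.0]
wrist_force: [3.9, 2.7, 1.0]
finger_gap: 0.6
finger_force: 2.1
```

Emit:
step_arm([
  [[0, 0, 0, -0.15, 0.06, 0, 1], [0, 0, 0, -0.15, 0.05, 0, 1], [0, 0, 0, -0.13, 0.04, 0, 1], [0, 0, 0, 0, 0, 0, 1]],
])

```text
clock: 8.1
eef_pos: [522.8, -104.2, 282.7]
eef_rot: [3.141, 0.0, -0.0]
wrist_force: [0.9, -0.0, -0.1]
finger_gap: 0.5
finger_force: 0.1
```

```bash
python3 - <<'E'
from h import *
from cell import optics
c=optics.camera("scene");np.savez("pics/s2.npz",**c)
a=c["frame"][130:270,230:400];b=optics.camera("wrist")["frame"]
cv2.imwrite("pics/e.png",np.hstack([cv2.resize(a,None,fx=2.5,fy=2.5),cv2.resize(b,(466,350))])[:,:,::-1])
for n in("scene","s2"):
    c=load(n);W=cloud(c);k=(c["frame"].max(2)<60)&(W[...,2]>74)&(W[...,2]<112)&(np.hypot(W[...,0]-525,W[...,1]+29)<95)
    P=W[k];print(n,k.sum(),np.median(P,0),P.min(0),P.max(0))
E
```

```text
scene 177 [473.00216125 -63.86805942  92.7844359 ] [465.68535439 -76.76821945  74.09898993] [488.62912197 -58.25432594 111.84460646]
s2 169 [496.22001249 -79.92590574  94.57029831] [489.19942709 -92.72503147  74.2707662 ] [508.82615008 -74.26924112 111.97669745]
```

View pics/e.png

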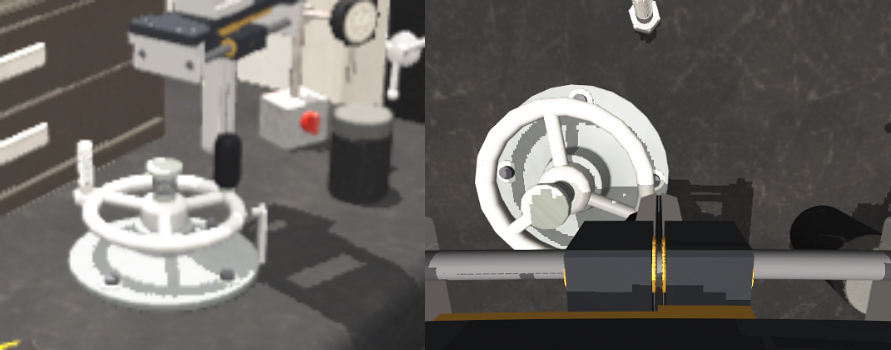

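The scene crop shows the grip at (228,160), still short of the pointer at (262,235), and the fingers behind it. From the measurement about 25° remain. I will move most of it slowly and then re-measure.

Emit:
step_arm([
  [[0, 0, 0, -0.13, 0.0, 0, 1], [0, 0, 0, -0.13, -0.02, 0, 1], [0, 0, 0, -0.13, -0.03, 0, 1], [0, 0, 0, -0.13, -0.05, 0, 1], [0, 0, 0, -0.1, -0.05, 0, 1]],
])

```text
clock: 8.7
eef_pos: [498.2, -97.7, 282.8]
eef_rot: [3.141, -0.0, 0.0]
wrist_force: [4.1, -1.4, -1.1]
finger_gap: 0.4
finger_force: 1.6
```

```bash
cat > m.py <<'E'
from h import *
from cell import optics,manip
c=optics.camera("scene");np.savez("pics/s3.npz",**c);Q=[]
for n in("scene","s3"):
    c=load(n);W=cloud(c);k=(c["frame"].max(2)<60)&(W[...,2]>74)&(W[...,2]<112)&(np.hypot(W[...,0]-525,W[...,1]+29)<95)
    P=W[k];Q.append(np.median(P,0));print(n,k.sum(),Q[-1],P.min(0),P.max(0))
d=Q[1]-Q[0];print(d,"rad",2*np.arcsin(np.hypot(*d[:2])/130));print(manip.read_state()["eef_pos"])
E
python3 m.py
```

```text
scene 177 [473.00216125 -63.86805942  92.7844359 ] [465.68535439 -76.76821945  74.09898993] [488.62912197 -58.25432594 111.84460646]
s3 171 [476.59283893 -67.27226181  93.64277632] [469.039403   -80.33411891  74.15507178] [490.30445052 -61.34946005 111.88120295]
[ 3.59067768 -3.40420239  0.85834042] rad 0.07613968895424744
[497.88083655 -97.49369084 282.68868589]
```

About 5 mm remain. I'll finish it, then back away along the push line and up.

Emit:
step_arm([
  [[0, 0, 0, -0.04, -0.045, 0, 1], [0, 0, 0, -0.04, -0.045, 0, 1], [0, 0, 0, 0, 0, 0, 1], [0, 0, 0, 0.15, 0.15, 0, 1], [0, 0, 0, 0.3, 0.3, 0, 1]],
])

```text
clock: 9.25
eef_pos: [513.5, -112.1, 282.6]
eef_rot: [-3.141, 0.001, 0.001]
wrist_force: [-0.7, 0.3, 0.2]
finger_gap: 0.4
finger_force: 0.0
```

```bash
python3 m.py
```

```text
scene 177 [473.00216125 -63.86805942  92.7844359 ] [465.68535439 -76.76821945  74.09898993] [488.62912197 -58.25432594 111.84460646]
s3 172 [472.34641053 -63.7668424   92.70743005] [465.47599511 -77.55495964  74.1707523 ] [487.66016472 -56.36124472 111.91491752]
[-0.65575072  0.10121702 -0.07700585] rad 0.010207987495942353
[ 514.94882967 -113.78411956  282.70681392]
```

The handle is back within 0.01 rad of the start. Next I raise the hand away and check the scene.

Emit:
step_arm([
  [[0, 0, 0, 0, 0, -0.8, 1], [0, 0, 0, 0, 0, -0.9, 1], [0, 0, 0, 0, 0.3, -0.9, 1], [0, 0, 0, -0.8, 0.7, -0.5, 1], [0, 0, 0, -0.8, 0.7, 0, 1]],
])

```text
clock: 9.8
eef_pos: [448.9, -180.6, 409.0]
eef_rot: [3.14, -0.003, 0.002]
wrist_force: [0.2, -1.3, -0.5]
finger_gap: 0.6
finger_force: 0.0
```

Emit:
step_arm([
  [[0, 0, 0, -0.8, 0.9, 0, 1], [0, 0, 0, -0.8, 0.9, 0, 1], [0, 0, 0, -0.8, 0.9, 0, 1], [0, 0, 0, 0, 0, 0, 1], [0, 0, 0, 0, 0, 0, 1]],
])

```text
clock: 10.3
eef_pos: [353.0, -288.8, 406.6]
eef_rot: [-3.141, 0.0, -0.002]
wrist_force: [0.3, 0.2, 1.2]
finger_gap: 0.5
finger_force: 0.0
```

```bash
python3 m.py; python3 - <<'E'
from cell import optics
import cv2
cv2.imwrite("pics/f.png",optics.camera("top")["frame"][:,:,::-1])
E
```

```text
scene 177 [473.00216125 -63.86805942  92.7844359 ] [465.68535439 -76.76821945  74.09898993] [488.62912197 -58.25432594 111.84460646]
s3 164 [472.7588973  -63.71443462  92.33040733] [465.17637505 -75.50347971  75.06722611] [488.15770887 -57.60234683 110.35474023]
[-0.24326395  0.1536248  -0.45402857] rad 0.004426334977241688
[ 353.61251213 -288.0995258   406.51851141]
```

View pics/f.png

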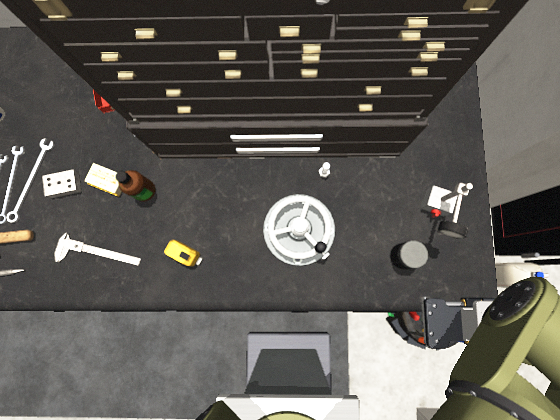

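The handle is back at the pointer (321,247), and the bolt (325,170), tape (182,252) and canister (411,255) have not moved. The hand is clear.

```bash
python3 -c "
from cell import workorder
print(workorder.sign_off())"
```

```text
the job is handed in; nothing more can be done
None
```

I pushed the hand wheel one full clockwise turn, leaving the handle within about 0.01 rad of the pointer by camera; the bolt, tape and canister look unmoved, the hand is clear, and the job is handed in (sign-off gave no verdict).

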